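# Tip a parts box onto its base and push it home

### The arm

A 6-joint arm with a two-finger parallel gripper is mounted at the origin on the work surface. World frame = base frame: x ahead of the robot, y to its left, z up, the work surface at z = 0. Lengths are in mm, angles in rad, forces in N, time in s.
With the tool pointing down it reaches from about 400 to 925 mm from the base axis. Payload 12.5 kg.
Tool frame: the origin (TCP) lies midway between the tips of the shut fingers; the grasp point (between the pads) lies 19 mm behind it; z points along the fingers, y is the line along which they close (so a half turn about z gives the same grasp; the last joint's range is limited). The gripper opens to 95 mm and grips with 3 to 60 N. Pads are 20 mm wide; open, the fingers measure 119 mm over their backs; the gripper's body (75 mm by 180 mm) begins 59 mm behind the grasp point.
Start: joints at [-1.252, 0.491, 1.559, -0, 1.092, -0.106], TCP at [257.611, -569.459, 214.661] pointing down, gripper open.
Joint ranges: [-3.1, 3.1], [-0.84, 2.19], [0.05, 2.79], [-1.13, 4.28], [0.06, 2.93], [-2.69, 2.69]. Speed limits (rad/s): [2.22, 2.22, 2.79, 3.14, 3.14, 3.14].

### API

Orientations are given as [roll, pitch, yaw] about the fixed x, y, z axes, in that order (R = Rz(yaw) Ry(pitch) Rx(roll)).
In Python, from cell import env gives the robot as it stands.
- The arm moves only by the tool arm_command, never from a script. Its argument "targets" is a list of rows, each a list of 5 numbers: the shift along the tool's x, y, z in mm, then the turn about the tool's z in degrees, then the opening, from 0 (shut) to 1 (fully open). In form: [[tx, ty, tz, roll, fingers], ...]. A call has 1 to 5 rows; each row is the pose to reach, as a shift and turn from the pose commanded when the call began, along the tool's axes at that moment; what a row does not reach only later rows make up. A row lasts 1/10 s, in which the tool goes at most 50 mm and 8.59 degrees, less where a joint would pass 70% of its speed; a pose out of reach is approached as far as the arm can. A call with a gripper value outside its range is refused whole. The fingers move at their own pace and stop on an object; the grip force is fixed at half the most. Time passes only in rows, so rows that repeat a pose let the fingers close. It gives the time, the measured TCP pose, the force, the opening and the grip force at its end, in the units of the state.
- env.state(): the state, without advancing time (a new reading comes with each control period).
- env.read_camera(name): name is "scene" or "top"; returns a dict with "frame" (480x640x3 uint8, red, green, blue), "vertical_fov" (degrees; the focal length in pixels is half the picture's height over the tangent of half this angle, whatever the lens; pixels are square), "cx", "cy" (the principal point, pixels), "k1" (the pictures are not rectified: a ray, as slopes to the right and down, at radius r is drawn at 1 + k1 r^2 times it, then the intrinsics apply), "world_from_camera" (4x4, takes a point from camera to world coordinates). Camera axes: x right, y down, z forward; pixel columns grow to the right and rows downward; lengths in mm; the calibration is good to about 2 mm. A picture is of the moment at which its call begins. There is no depth.
- env.job_done(): hands the job in; it is judged then, once.
The state is a dict: "t": time; "joints": joint angles; "qvel": joint speeds; "tau": joint torques, N m; "eef_pos": TCP position; "tcp_rot": TCP orientation; "ft_force": force on the tool from outside, world axes, zero at the start; "moment": the same for the moment, N m; "opening": opening from 0.0 (shut) to 1.0 (fully open); "grip_force": force on a finger pad.
Only numpy, scipy, OpenCV 4.12 (cv2) and the standard library are available. Lean on these libraries where they do the work, as an engineer would, in place of code of your own. Each camera call takes 0.05 s, during which the arm holds its last target. There are 200 camera calls.

### The job

On the electronics bench an empty plastic parts box has been left standing on its end. Push it over so that it lies on its base with its open side up, then push it along the table until its end sits flush against the aluminium stop strip. Only push it, never lift it, and leave the second box, the spool, the bottle and the circuit board where they are.

Things in the scene. Friction and masses are not known exactly. Their poses are not given: they have to be found in the camera images.
- stop: Low straight aluminium stop strip fixed flat on the bench: 520 mm long along its y axis, its upright flange 30 mm high. Origin on the table at the middle of the long face the boxes butt against; its x axis is horizontal, normal to that face, and points into the strip, away from the boxes (they stand on its -x side).
- box_mid (a point): Centre of the open-topped grey plastic parts box to be tipped: outside 140 long, 100 wide, 75 deep, walls and base 4 mm, about 0.2 kg, empty. It starts standing on one 75 x 100 end, 140 tall (this point 70 mm up), its base (the closed 140 x 100 face) towards the strip, roughly square to it, and its open side away from the strip, roughly towards the robot. Axes as for partsbox.
- partsbox: The same box; origin at the centre of the outside of the end it starts on. Axes: x from the open side out through the base (level at the start, towards the strip; down once it lies on its base), y along the 100 mm width, z along the 140 mm length (up at the start; towards the strip once tipped). At the start its base is 170 to 205 mm from the strip, so it lands short of it.
- box_end (a point): Centre of the outside of the box's end that is uppermost at the start, 70 mm from box_mid along z; this end faces the strip once the box has been tipped. Axes as for partsbox.
- neighbour_c (a point): Centre of a second box of the same make (140 x 100 x 75 mm), already lying on its base with one end against the strip; to be left alone.
- spool_c (a point): Centre of a steel spool standing on its flange, 64 mm diameter, 50 mm high; to be left alone. It and the second box stand on either side of the work, either way round.
- flux_c (a point): Centre of a small white bottle, 40 mm diameter, 100 mm high; to be left alone.
- blankboard_c (a point): Centre of a small circuit board lying flat, 80 x 55 mm, 18 mm high with its parts; to be left alone.
Things that resemble listed ones, but are neither listed nor needed, are in the scene too. What is shaped like the partsbox but red is not meant.

How it is judged (in metres and radians):
On the way, in this order (a step that is already met when the one before it is completed fails the run):
1. the box lies on its base, open side up (angle between box_mid's own x axis and vertical above 3.06 rad), for 0.1 s.
2. its end is flush against the strip (angle between box_mid's own x axis and vertical above 3.06 rad and x of box_end in the frame of stop above -0.008 m and angle between the z axis of box_mid and the x axis of stop, either way round below 0.07 rad and y of box_end in the frame of stop between -0.2 and 0.2 m), for 0.2 s.
At the end, for the whole second after the job is handed in: The parts box lies on its base (within 4.5 degrees of level), at rest, the middle of its end within 8 mm of the strip's face and square to it within 4 degrees, the whole end within the strip's length; the bystanders are within 20 mm of where they were (all of step 2 and linear speed of partsbox below 0.02 m/s and distance of each of neighbour_c, spool_c, flux_c, blankboard_c from where it was at the start of the episode below 0.02 m); the robot touches nothing.
It fails at once if the parts box is lifted off the table (centre over 95 mm up) (height (world z) of box_mid above 0.095 m).
It fails at once if the lying box is lifted (angle between box_mid's own x axis and vertical above 2.99 rad and height (world z) of box_mid above 0.062 m).
It fails at once if the second box, spool, bottle or circuit board is moved more than 25 mm (distance of any of neighbour_c, spool_c, flux_c, blankboard_c from where it was at the start of the episode above 0.025 m).
It also fails if it takes over 40 s, if anything falls off the work surface, if the arm or the gripper's body presses on something with over 40 N, if the wrist force passes 120 N, or if a joint passes its speed limit or range.

## Working session

There is one attempt and no reset: what is moved stays moved. The work goes in short steps, Python scripts to look and compute and a tool call to move; the robot and the scene stay as the last step left them, time stands still between calls to the robot, and variables do not carry over. Pictures are saved under pics/ and viewed, at most 10 in all, crops included, and the job is handed in when it is done.

Besides the shell and the picture viewer there is one more tool, called after ">>>" as name(argument=value, ...) on one line, values as JSON. arm_command: Moves the arm, as the interface text tells. Its arguments: {"type":"object","properties":{"targets":{"type":"array","items":{"type":"array","items":{"type":"number"}}}},"required":["targets"]}

```bash
mkdir -p pics
cat > h.py <<'E'
import numpy as np, cv2
from cell import env
def cam(name,save=None):
    c=env.read_camera(name)
    if save: cv2.imwrite(save,c["frame"][:,:,::-1])
    return c
def ray(c,u,v):
    f=240/np.tan(np.radians(c["vertical_fov"])/2)
    K=np.array([[f,0,c["cx"]],[0,f,c["cy"]],[0,0,1]])
    p=cv2.undistortPoints(np.array([[[u,v]]],float),K,np.array([c["k1"],0,0,0.]))[0,0]
    T=np.array(c["world_from_camera"]); return T[:3,3],T[:3,:3]@np.array([p[0],p[1],1])
def onz(c,u,v,z):
    o,d=ray(c,u,v); return (o+d*(z-o[2])/d[2])
E
python3 - <<'E'
from h import *
for n in("scene","top"):
    c=cam(n,f"pics/{n}0.png"); print(n,c["vertical_fov"],c["cx"],c["cy"],c["k1"],np.round(c["world_from_camera"],3).tolist())
print(env.state())
E
```

```text
scene 51.74535511384043 320.4836968103173 246.35439890527022 -0.09935558473239618 [[0.462, 0.681, -0.569, 1111.375], [0.887, -0.362, 0.287, -304.091], [-0.011, -0.637, -0.771, 863.701], [0.0, 0.0, 0.0, 1.0]]
top 48.6626811727835 316.1227335860361 238.38873946117587 0.053534709853047736 [[-0.029, -0.983, 0.182, 393.109], [-0.999, 0.032, 0.014, -18.458], [-0.019, -0.182, -0.983, 982.943], [0.0, 0.0, 0.0, 1.0]]
{'t': 0.1, 'joints': array([-1.25158894e+00,  4.91511241e-01,  1.55937016e+00,  2.19861911e-06,
        1.09170886e+00, -1.05598569e-01]), 'qvel': array([-5.72678416e-05, -1.88586624e-03, -1.58797747e-03,  3.64259873e-04,
        1.79073407e-04,  1.14845248e-03]), 'tau': array([ 2.69708886e-03, -6.13622832e+01, -2.58603501e+01,  6.94424473e-02,
        4.70673025e-02, -3.74904766e-05]), 'eef_pos': array([ 257.54642095, -569.24083904,  214.11907325]), 'tcp_rot': array([-3.14060080e+00, -1.07089848e-04,  4.24804885e-01]), 'ft_force': array([-0.11815818, -0.3307864 , -0.43752628]), 'moment': array([-0.05000464, -0.0349505 , -0.02588738]), 'grip_force': 0.0, 'opening': 1.000993326505862}
```

View pics/scene0.png

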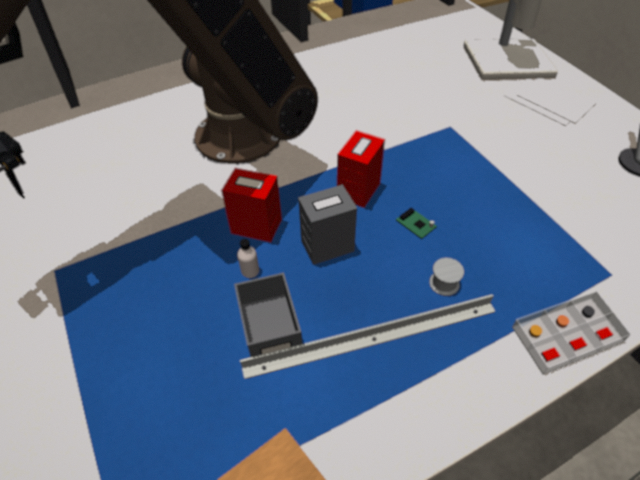

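View pics/top0.png

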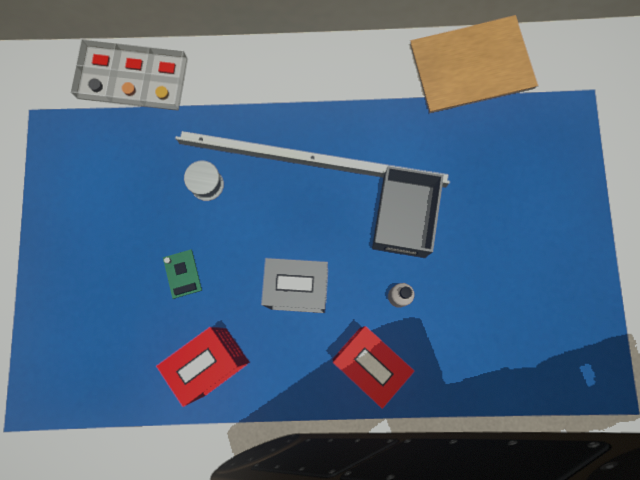

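The scene has four boxes. In the top view, grey ones are at (295,284), standing, and (407,210), lying against the strip; red ones are at (200,366) and (373,366). The target is the standing grey box at (295,284), which is (328,225) in the scene view. The lying grey box is the neighbour, and the red boxes are not meant. The spool is at (203,180), the bottle at (402,294), the board at (183,273), and the strip runs from (180,137) to (447,180). I'll confirm with a crop and measure.

Run:
```python
from h import *
c=cam("top"); im=c["frame"]
cv2.imwrite("pics/crop1.png",cv2.resize(im[120:330,160:450,::-1],None,fx=2.7,fy=2.7,interpolation=cv2.INTER_CUBIC))
hsv=cv2.cvtColor(im,cv2.COLOR_RGB2HSV)
m=((hsv[...,1]<50)&(hsv[...,2]>105)).astype(np.uint8)
n,l,s,cc=cv2.connectedComponentsWithStats(m)
for i in range(1,n):
    if s[i,4]>150 and 120<cc[i,1]<330:
        k=cv2.findContours((l==i).astype(np.uint8),0,2)[0][0]
        b=cv2.boxPoints(cv2.minAreaRect(k)); z={0:0}.get(i,140)
        print(s[i].tolist(),cc[i].round(),b.round(1).tolist())
        for z in(30,140): print("  z",z,[onz(c,*p,z)[:2].round().tolist() for p in b])
```

```text
[519, 15, 121, 396, 15701] [603. 124.] [[519.0, 15.0], [639.0, 15.0], [639.0, 410.0], [519.0, 410.0]]
  z 30 [[995.0, -409.0], [981.0, -631.0], [261.0, -535.0], [264.0, -339.0]]
  z 140 [[925.0, -364.0], [913.0, -560.0], [277.0, -475.0], [279.0, -302.0]]
[0, 24, 640, 456, 52726] [198. 217.] [[-14.300000190734863, 39.5], [626.0999755859375, 18.600000381469727], [640.5999755859375, 465.0], [0.20000000298023224, 485.79998779296875]]
  z 30 [[981.0, 621.0], [975.0, -606.0], [176.0, -524.0], [171.0, 530.0]]
  z 140 [[913.0, 548.0], [908.0, -539.0], [201.0, -465.0], [196.0, 466.0]]
[176, 131, 273, 121, 5071] [361. 190.] [[164.3000030517578, 207.6999969482422], [177.0, 130.0], [449.3999938964844, 174.39999389648438], [436.79998779296875, 252.10000610351562]]
  z 30 [[636.0, 274.0], [787.0, 252.0], [682.0, -255.0], [537.0, -222.0]]
  z 140 [[608.0, 240.0], [742.0, 221.0], [649.0, -228.0], [521.0, -199.0]]
[184, 161, 40, 40, 1056] [203. 179.] [[177.3000030517578, 176.0], [203.10000610351562, 153.39999389648438], [230.1999969482422, 184.39999389648438], [204.5, 207.0]]
  z 30 [[697.0, 250.0], 
[... 312 characters left out ...]
 30 [[446.0, 96.0], [537.0, 89.0], [526.0, -25.0], [435.0, -16.0]]
  z 140 [[440.0, 83.0], [521.0, 77.0], [510.0, -25.0], [430.0, -17.0]]
[277, 276, 36, 15, 472] [294. 283.] [[276.3999938964844, 288.5], [277.20001220703125, 275.0], [312.1000061035156, 277.20001220703125], [311.29998779296875, 290.6000061035156]]
  z 30 [[481.0, 69.0], [505.0, 67.0], [499.0, 4.0], [475.0, 6.0]]
  z 140 [[471.0, 59.0], [492.0, 57.0], [487.0, 1.0], [465.0, 3.0]]
[392, 283, 22, 23, 264] [401. 295.] [[392.0, 283.0], [413.0, 283.0], [413.0, 305.0], [392.0, 305.0]]
  z 30 [[484.0, -139.0], [483.0, -176.0], [444.0, -174.0], [445.0, -136.0]]
  z 140 [[474.0, -125.0], [473.0, -158.0], [438.0, -156.0], [439.0, -123.0]]
```

View pics/crop1.png

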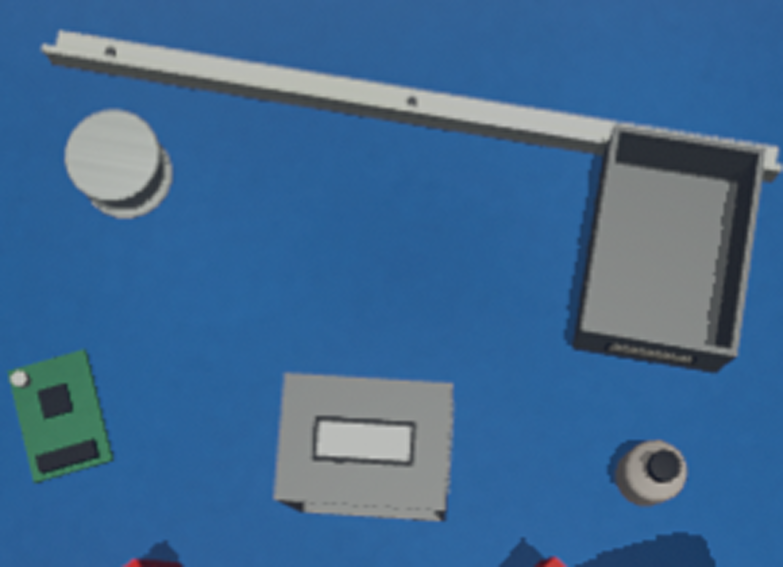

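Run:
```python
from h import *
c=cam("top")
P=lambda u,v,z: onz(c,160+(u+.5)/2.7-.5,120+(v+.5)/2.7-.5,z)[:2]
for nm,z,a,b in(("z0",0,(52,60),(600,152)),("z30",30,(47,49),(605,139))):
    p,q=P(*a,z),P(*b,z); d=p-q; print("strip",nm,p.round(),q.round(),"normal yaw deg",np.degrees(np.arctan2(d[1],d[0]))-90)
    n=np.array([d[1],-d[0]])/np.linalg.norm(d)
B=[P(*x,140) for x in((285,373),(453,383),(445,508),(275,498))]
print("top corners L-far,R-far,R-near,L-near",np.round(B))
f=(B[0]+B[1])/2; dd=B[0]-B[1]; print("boxyaw",np.degrees(np.arctan2(dd[1],dd[0]))-90,np.degrees(np.arctan2(*(B[0]-B[3])[::-1])),np.linalg.norm(dd),np.linalg.norm(B[0]-B[3]))
print("centre",np.mean(B,0),"base to strip",n@(p-f),"n",n, "strip mid", None)
N=[P(*x,75) for x in((615,126),(763,150),(737,355),(573,335))]; print("neigh",np.round(N))
print("flux",P(663,466,100),"spool",P(112,157,50),"board",P(62,415,10))
for x in((200,366),(373,366)): print("red",onz(c,*x,140)[:2])
```

```text
strip z0 [775. 257.] [ 693. -134.] normal yaw deg -11.891376480181265
strip z30 [772. 252.] [ 693. -135.] normal yaw deg -11.529674407039977
top corners L-far,R-far,R-near,L-near [[520.  76.]
 [511. -24.]
 [438. -17.]
 [447.  83.]]
boxyaw -5.2804511992074055 -5.173312992857078 100.12511745385386 73.99466803489379
centre [478.87893201  29.49039534] base to strip 205.72423879238127 n [ 0.97982132 -0.19987543] strip mid None
neigh [[ 687. -136.]
 [ 667. -232.]
 [ 532. -206.]
 [ 549. -102.]]
flux [ 461.38532533 -150.73466178] spool [685.44257604 201.29634263] board [515.8770625 243.0770668]
red [354.8378768  178.43159711]
red [346.92138803 -88.36079629]
```

The crop confirms it: the target is the standing grey box with its open side towards the robot (lower edge), with the top face at crop (285,373) to (445,508). The neighbour lies against the strip at crop (660,245).

The box's yaw is −5.2° and the strip's normal is −11.7°, with a gap of about 205 mm. I'll approach now.

>>> arm_command(targets=[[72,-70,0,8,0.6],[144,-140,0,16,0.6],[216,-210,0,24,0.6],[288,-280,0,29.5,0.6],[359,-352,0,29.5,0.6]])

```text
t: 0.7
eef_pos: [349.1, -334.8, 214.6]
tcp_rot: [3.141, -0.0, -0.094]
ft_force: [0.3, -0.5, 0.3]
opening: 0.64
grip_force: 0.0
```

```bash
cat >> h.py <<'E'
def delta(x,y,z=None,yaw=None):
    s=env.state(); p=s["eef_pos"]; a=s["tcp_rot"][2]; d=np.array([x,y])-p[:2]
    print("pos",p.round(1),"yaw",np.degrees(a).round(2),"F",s["ft_force"].round(1),"t",s["t"])
    print("move",np.round([np.cos(a)*d[0]+np.sin(a)*d[1],np.sin(a)*d[0]-np.cos(a)*d[1],0 if z is None else p[2]-z,0 if yaw is None else np.degrees(a)-yaw],1))
E
python3 -c "
from h import *
delta(445,-60,215,-5.2)"
```

```text
pos [ 349.1 -334.8  214.6] yaw -5.38 F [ 0.3 -0.5  0.3] t 0.7
move [ 6.970e+01 -2.826e+02 -4.000e-01 -2.000e-01]
```

>>> arm_command(targets=[[14,-48,0,0,0.6],[28,-96,0,0,0.6],[42,-144,0,0,0.6],[56,-192,0,0,0.6],[66,-240,0,0,0.6]])

```text
t: 1.2
eef_pos: [436.7, -101.7, 214.8]
tcp_rot: [3.141, -0.001, -0.09]
ft_force: [0.4, -0.4, -0.3]
opening: 0.6
grip_force: 0.0
```

```bash
python3 -c "
from h import *
delta(408,36,215,-5.2)"
```

```text
pos [ 436.7 -101.7  214.8] yaw -5.17 F [ 0.4 -0.4 -0.3] t 1.2
move [ -40.9 -134.5   -0.2    0. ]
```

>>> arm_command(targets=[[-13,-45,0,0,0.6],[-27,-90,0,0,0.6],[-41,-134,0,0,0.6],[-41,-134,0,0,0.6],[-41,-134,45,0,0.6]])

```text
t: 1.7
eef_pos: [409.8, 34.5, 172.5]
tcp_rot: [3.142, -0.01, -0.087]
ft_force: [2.5, 0.2, -1.0]
opening: 0.601
grip_force: 0.0
```

>>> arm_command(targets=[[0,0,30,0,0.6],[0,0,55,0,0.6],[0,0,55,0,0.6]])

```text
t: 2.0
eef_pos: [406.2, 33.2, 112.5]
tcp_rot: [3.141, 0.005, -0.09]
ft_force: [0.1, 0.2, -0.1]
opening: 0.598
grip_force: 0.0
```

```bash
python3 -c "
from h import *
delta(442,33,115,-5.2); cam('scene','pics/s1.png')"
```

```text
pos [406.2  33.2 112.5] yaw -5.18 F [ 0.1  0.2 -0.1] t 2.0
move [35.6 -3.  -2.5  0. ]
```

View pics/s1.png

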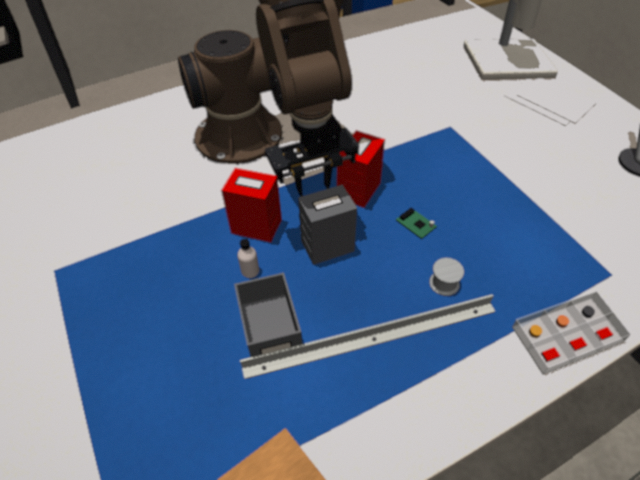

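The gripper at (310,160) has its fingers behind the box top at (328,203), clear of the red boxes. I'll push at the rim.

>>> arm_command(targets=[[10,-3,0,0,0.6],[20,-3,0,0,0.6],[28,-3,0,0,0.6],[36,-3,0,0,0.6],[44,-3,0,0,0.6]])

```text
t: 2.55
eef_pos: [452.3, 32.5, 114.9]
tcp_rot: [3.142, -0.001, -0.09]
ft_force: [-0.1, 0.2, 0.1]
opening: 0.601
grip_force: 0.2
```

>>> arm_command(targets=[[8,0,0,0,0.6],[16,0,0,0,0.6],[24,0,0,0,0.6],[24,0,0,0,0.6]])

```text
t: 2.95
eef_pos: [476.4, 30.3, 114.5]
tcp_rot: [3.142, -0.001, -0.09]
ft_force: [-0.3, -0.7, 0.6]
opening: 0.598
grip_force: 0.0
```

```bash
python3 -c "
from h import *
delta(500,28,115,-5.2); cam('scene','pics/s2.png')"
```

```text
pos [476.4  30.3 114.5] yaw -5.17 F [-0.3 -0.7  0.6] t 2.95
move [23.8  0.1 -0.5  0. ]
```

View pics/s2.png

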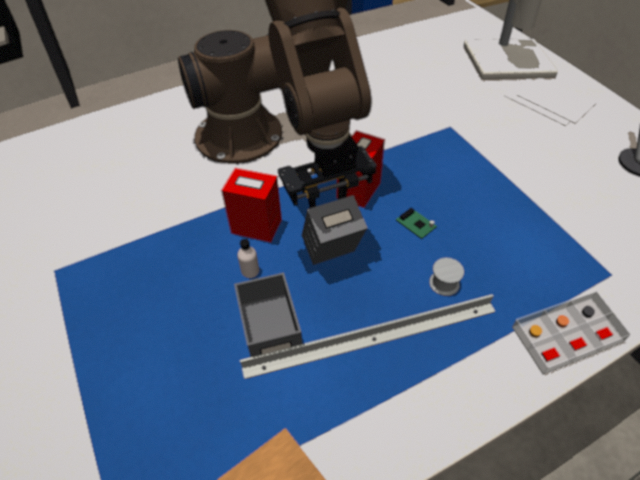

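The box has started tilting about its strip-side bottom edge; its top face is at (336,215). I'll continue.

>>> arm_command(targets=[[8,0,0,0,0.6],[16,0,0,0,0.6],[22,0,0,0,0.6],[28,0,0,0,0.6],[28,0,0,0,0.6]])

```text
t: 3.5
eef_pos: [504.0, 27.8, 114.6]
tcp_rot: [3.142, -0.0, -0.09]
ft_force: [0.1, -0.0, 0.3]
opening: 0.601
grip_force: 0.0
```

```bash
python3 -c "
from h import *
delta(520,28,115,-5.2); cam('scene','pics/s3.png')"
```

```text
pos [504.   27.8 114.6] yaw -5.16 F [ 0.1 -0.   0.3] t 3.5
move [15.9 -1.6 -0.4  0. ]
```

View pics/s3.png

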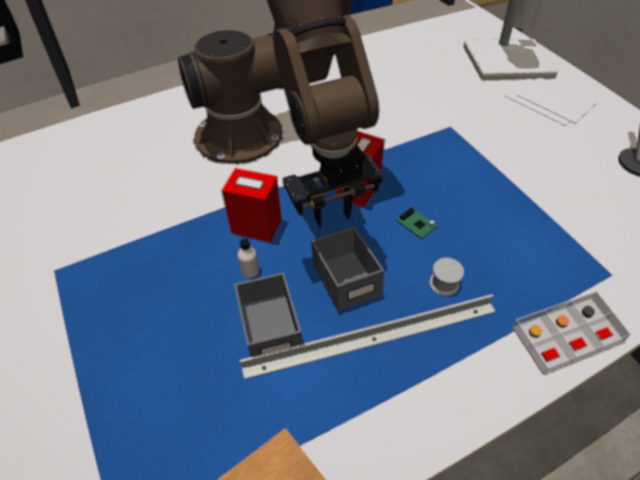

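The box now lies on its base, open side up. Its rim corners are at about (312,238), (353,230), (382,271) and (340,289).

Run:
```python
from h import *
c=cam("scene"); im=c["frame"]
B=[onz(c,*x,75)[:2] for x in((312,238),(353,230),(382,271),(340,289))]
print(np.round(B)); m=(B[0]+B[1])/2; e=(B[2]+B[3])/2; d=e-m
print("near end",m,"far end",e,"yaw",np.degrees(np.arctan2(d[1],d[0])),np.linalg.norm(d))
for a in((297,345),(490,300)): print(onz(c,*a,30)[:2])
delta(*(m+np.array([-50,5])),30,-11.7)
```

```text
[[501. -16.]
 [522.  71.]
 [643.  68.]
 [642. -27.]]
near end [511.60438545  27.36620103] far end [642.66272975  20.28862446] yaw -3.0911556912505027 131.2493112345879
[ 689.39749877 -144.61597449]
[782.1639127  243.23268471]
pos [503.1  27.9 114.5] yaw -5.16 F [-0.3  1.1 -0.7] t 3.6
move [-41.7  -0.7  84.5   6.5]
```

>>> arm_command(targets=[[-20,0,0,0,0.6],[-36,0,0,0,0.6],[-36,0,30,3.5,0.6],[-36,0,65,6.5,0.6],[-36,0,90,6.5,0.6]])

```text
t: 4.1
eef_pos: [466.8, 31.2, 23.4]
tcp_rot: [3.141, 0.0, -0.205]
ft_force: [1.5, 0.3, 0.2]
opening: 0.6
grip_force: 0.0
```

```bash
python3 -c "
from h import *
delta(500,24,25,-11.7)"
```

```text
pos [466.8  31.2  23.4] yaw -11.77 F [1.5 0.3 0.2] t 4.1
move [34.   0.2 -1.6 -0.1]
```

>>> arm_command(targets=[[14,-4,0,0,0.6],[28,-4,0,0,0.6],[38,-4,0,0,0.6],[48,-4,0,0,0.6],[58,-4,0,0,0.6]])

```text
t: 4.6
eef_pos: [525.3, 23.2, 24.8]
tcp_rot: [3.142, 0.0, -0.204]
ft_force: [-0.6, 1.0, -0.7]
opening: 0.595
grip_force: 0.4
```

>>> arm_command(targets=[[8,0,0,0,0.6],[16,0,0,0,0.6],[24,0,0,0,0.6],[32,0,0,0,0.6],[32,0,0,0,0.6]])

```text
t: 5.1
eef_pos: [557.5, 16.6, 24.7]
tcp_rot: [-3.142, -0.001, -0.204]
ft_force: [0.4, 0.8, 0.3]
opening: 0.602
grip_force: 0.0
```

```bash
python3 -c "
from h import *
delta(580,10,25,-11.7); cam('scene','pics/s4.png')"
```

```text
pos [557.5  16.6  24.7] yaw -11.67 F [0.4 0.8 0.3] t 5.1
move [23.4  1.9 -0.3  0. ]
```

View pics/s4.png

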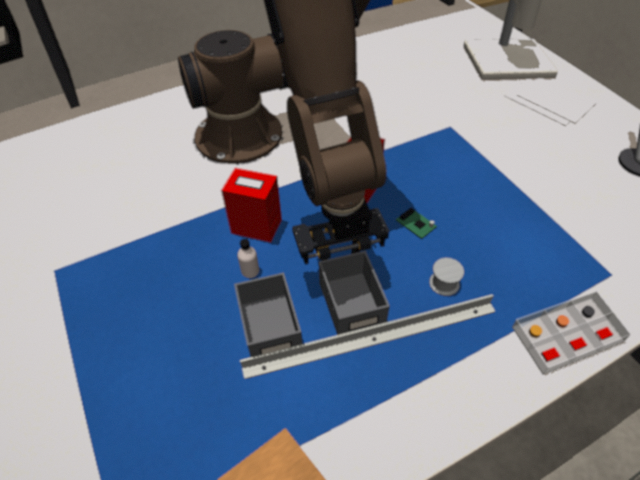

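The box at (353,293) is now square and just short of the strip, by about 15–20 mm. I'll push slowly and watch the force.

>>> arm_command(targets=[[5,0,0,0,0.6],[9,0,0,0,0.6],[12,0,0,0,0.6],[14,0,0,0,0.6]])

```text
t: 5.55
eef_pos: [565.6, 14.9, 24.5]
tcp_rot: [3.141, 0.01, -0.203]
ft_force: [-28.6, 7.0, 21.5]
opening: 0.602
grip_force: 15.2
```

>>> arm_command(targets=[[1.5,0,0,0,0.6],[3,0,0,0,0.6]])

```text
t: 5.75
eef_pos: [565.3, 14.9, 24.5]
tcp_rot: [3.14, 0.017, -0.203]
ft_force: [-42.4, 8.3, 31.4]
opening: 0.602
grip_force: 22.2
```

```bash
python3 -c "
from h import *
delta(580,10,25,-11.7); c=cam('scene'); cv2.imwrite('pics/s5.png',cv2.resize(c['frame'][220:380,220:500,::-1],None,fx=2.8,fy=2.8,interpolation=2))"
```

```text
pos [565.3  14.9  24.5] yaw -11.64 F [-42.4   8.3  31.4] t 5.75
move [15.4  1.9 -0.5  0.1]
```

View pics/s5.png

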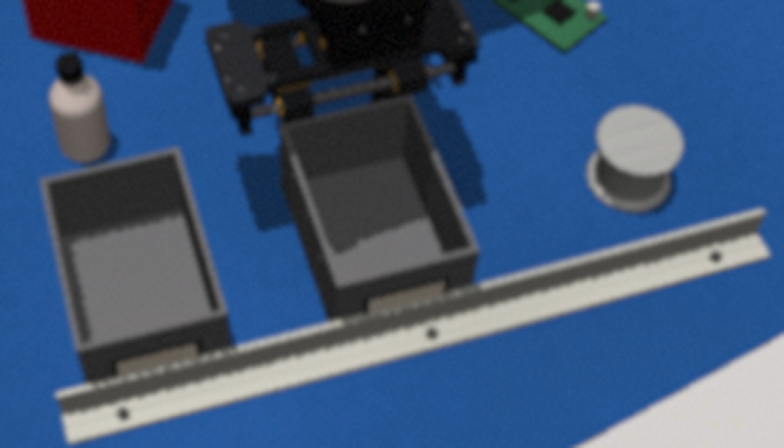

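The box's far end is against the flange (crop (330,320) to (478,285)) in the same way as the neighbour's, and the force has risen to about 42 N with the tool stalled. I'll retreat and verify.

>>> arm_command(targets=[[-8,0,0,0,0.6],[-20,0,0,0,0.6],[-45,0,0,0,0.6],[-60,0,-40,0,0.6],[-60,0,-85,0,0.6]])

```text
t: 6.3
eef_pos: [511.5, 26.0, 109.3]
tcp_rot: [3.141, 0.005, -0.203]
ft_force: [0.0, 0.2, 0.5]
opening: 0.601
grip_force: 0.0
```

>>> arm_command(targets=[[-30,0,-40,0,0.6],[-50,0,-80,0,0.6],[-50,0,-80,0,0.6]])

```text
t: 6.6
eef_pos: [465.0, 36.0, 193.9]
tcp_rot: [-3.141, -0.007, -0.203]
ft_force: [0.6, -0.2, -1.0]
opening: 0.6
grip_force: 0.0
```

```bash
python3 -c "
from h import *
delta(580,10,25,-11.7); c=cam('top'); cv2.imwrite('pics/t2.png',cv2.resize(c['frame'][110:330,150:460,::-1],None,fx=2.5,fy=2.5,interpolation=2))"
```

```text
pos [465.   36.  193.9] yaw -11.63 F [ 0.6 -0.2 -1. ] t 6.6
move [1.179e+02 2.300e+00 1.689e+02 1.000e-01]
```

View pics/t2.png

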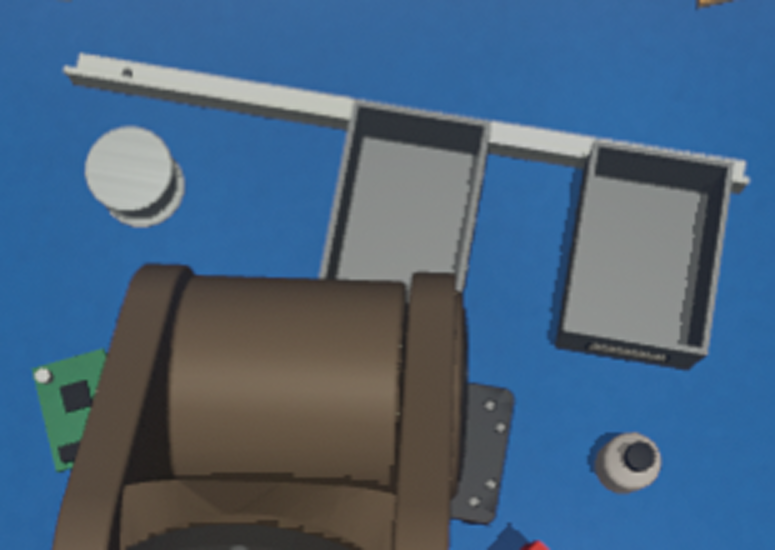

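The top view shows the far rim of the target from (357,101) to (488,124) and of the neighbour from (597,141) to (733,161), and the bystanders have not moved. I'll check that the rims are collinear and where the end sits relative to the strip.

Run:
```python
from h import *
c=cam("top")
P=lambda u,v,z: onz(c,150+(u+.5)/2.5-.5,110+(v+.5)/2.5-.5,z)[:2]
a,b=P(357,101,75),P(488,124,75); e,f=P(597,141,75),P(733,161,75)
p,q=P(70,75,30),P(345,122,30)
ang=lambda x,y:np.degrees(np.arctan2(*(x-y)[::-1]))-90
print(a,b,e,f,p,q,"ang target",ang(a,b),"neigh",ang(e,f),"strip z30",ang(p,q))
n=np.array([.9796,-.2011]); print("along normal:",[(n@x).round(1) for x in(a,b,e,f,p,q)])
```

```text
[723.73591247  31.78612171] [703.15458088 -61.40269288] [ 687.66165008 -138.2024879 ] [ 669.30946947 -232.8426838 ] [767.95138918 250.80985907] [723.94245487  43.6539375 ] ang target -12.454204438905975 neigh -10.974323928182741 strip z30 -11.993803324885008
along normal: [np.float64(702.6), np.float64(701.2), np.float64(701.4), np.float64(702.5), np.float64(701.8), np.float64(700.4)]
```

The target's end lies in the same plane as the neighbour's end and the strip face, to within about 1.5 mm, and it is square to the strip within about 1°.

```bash
python3 -c "
from h import *
print(env.job_done())"
```

```text
the job is handed in; nothing more can be done
None
```

The parts box was tipped onto its base and pushed flush against the strip, the bystanders look unmoved in the last picture (the board partly hidden by the arm), and the job is handed in; no verdict was returned.

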